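# Refill the key-locked counter dispenser

### The arm

A 6-joint arm with a two-finger parallel gripper is mounted at the origin on the work surface. World frame = base frame: x ahead of the robot, y to its left, z up, the work surface at z = 0. Lengths are in mm, angles in rad, forces in N, time in s.
With the tool pointing down it reaches from about 300 to 775 mm from the base axis. Payload 14.6 kg.
Tool frame: the origin (TCP) lies at the very end of the fingers, on their centre line; the grasp point (between the pads) lies 19 mm behind it; z points along the fingers, y is the line along which they close (so a half turn about z gives the same grasp; the last joint's range is limited). The gripper opens to 85 mm and grips with 20 to 120 N. Pads are 22 mm wide; open, the fingers measure 114 mm over their backs; the gripper's body (76 mm by 85 mm) begins 54 mm behind the grasp point. The pads swing forward as they close: fully open they stand 13 mm farther back than shut.
Start: joints at [-1.238, 0.3, 1.521, -0, 1.321, -0.067], TCP at [214.071, -506.619, 199.481] pointing down, gripper open.
Joint ranges: [-3.03, 3.03], [-0.79, 2.21], [0.23, 2.52], [-1.04, 4.18], [0, 3.07], [-2.55, 2.55]. Speed limits (rad/s): [2.22, 2.22, 2.57, 3.14, 3.14, 3.14].

### API

Orientations are given as [roll, pitch, yaw] about the fixed x, y, z axes, in that order (R = Rz(yaw) Ry(pitch) Rx(roll)).
In Python, from workcell import bot gives the robot as it stands. Calls block until the motion is done:
- bot.move_pose(position, orientation): joint-space move of the TCP to a pose.
- bot.line_to(position, ori=None, vel=150, max_force=None): straight line of the TCP; ori=None keeps the orientation; vel is the mean speed in mm/s. With max_force (N) it stops when the force on the tool has changed by that much, and returns True; else False.
- bot.set_joints(angles): joint-space move.
- bot.gripper_open() and bot.close(squeeze=None): open the fingers fully, or close them until they stop; squeeze is the grip in N (None keeps the last).
- bot.dwell(seconds).
- bot.ik(position, orientation): joint angles nearest the present ones, or None.
- bot.sense(): the state.
- bot.read_camera(name): name is "scene" or "top"; returns (picture, depth): 400x640x3 uint8, blue, green, red; 400x640 float32, mm along the optical axis (not along the pixel's ray), 0 where there is no reading.
- bot.camera_info(name): a dict with "fx", "fy", "cx", "cy" (pixels), "extrinsics" (4x4, takes a point from world to camera coordinates). Camera axes: x right, y down, z forward; pixel columns grow to the right and rows downward; lengths in mm; the calibration is good to about 2 mm. A picture is of the moment at which its call begins. camera_info takes no time and is no camera call.
A pose or a line that the arm cannot do raises bot.MotionError and nothing moves.
- bot.close_job(): hands the job in; it is judged then, once.
Trained networks look in the newest picture that a camera, given by its name, has taken for a name from the list of things; names that differ only in an ending like _2 or _b are one class to them, and where a whole thing is asked for, a point or a joint stands for the part that bears it (a point fixed in the world has none). Each returns a list of dicts, best first, with "p" (0 to 1); they miss things now and then, are a little off and sometimes report something else, mostly with a low value. They report only what shows in the picture. A call takes as long as a camera call. They do not tell look-alikes from the thing itself.
- bot.outline_of(label, camera): "pixels" (400x640 bool, what is visible of it).
- bot.tip_of(label, camera): "location" ([x, y, z] in mm, in the coordinates of the camera as it stood for that picture, good to about 4 mm: a listed point, or the origin of a listed thing).
The state is a dict: "t": time; "q": joint angles; "joint_vel": joint speeds; "joint_torque": joint torques, N m; "position": TCP position; "eef_rot": TCP orientation; "ft_force": force on the tool from outside, world axes, zero at the start; "wrist_torque": the same for the moment, N m; "width": finger opening in mm; "grasp_force": force on a finger pad.
Only numpy, scipy, OpenCV 4.12 (cv2) and the standard library are available. Lean on these libraries where they do the work, as an engineer would, in place of code of your own. Each camera call takes 0.05 s, during which the arm holds its last target. There are 200 camera calls.

### The job

Refill the clear dispenser: take the wooden-handled key from its stand, feel along the dark groove on the dispenser's lid with the key's tip until it drops into the hidden keyhole, and press to make the tray spring out at the front. Stand the refill carton in the tray, push the tray home until it clicks, and leave the key standing in its stand again. Do not disturb the pot or the plate.

Things in the scene. Friction and masses are not known exactly. Their poses are not given: they have to be found in the camera images.
- dispenser: Clear plastic box fixed to the counter, 150 (x) x 172 (y) x 75 mm high; origin at the centre of its underside, z up, its front (tray side) faces its own -x. The rear of the lid (x +10 to +75 mm) is a dark deck, top at z = 75 mm, with one groove along y. The white disc (32 mm wide, 5 mm high, at x -40, y +58 mm) on the clear part of the lid is fixed and plays no part.
- groove (a point): Middle of the groove, on its floor (dispenser frame x +35, y 0, z 66 mm); axes as the dispenser's. The groove is 14 mm wide (x), 9 mm deep and runs from y = -38 to +38 mm. Its floor has one gap, the keyhole: full groove width, 13 mm long, centred anywhere from y = -22 to +22 mm, black in black, in a new place each time.
- bar (a point): Middle of the top of the sprung release bar that lies under the whole groove floor, reached only through the keyhole: 10 mm below the groove floor (z 56 mm in the dispenser frame). It takes 2 N to start and 5.3 N at its 9 mm end of travel; pressed 5 to 7 mm down it frees the tray. This point moves with the bar.
- tray (a joint): How far the white tray stands out of the dispenser's front, m: 0 = shut and latched, 0.070 = fully sprung out. It slides along the dispenser's -x on a spring of 2 to 3 N. When pushed in it must go 1 to 4 mm past 0 (stop at -0.004; up to 10 N over the last 15 mm) for the latch to snap, then rests at 0. Let go before that, it springs out again.
- tray_front (a point): Centre of the outer face of the tray's front panel (70 wide, 50 mm high, from 3 to 53 mm above the counter, 10 mm thick); it moves with the tray; push it along the dispenser's +x. Shut, it stands 6 mm proud of the housing's front.
- tray_pocket (a point): Centre of the floor of the tray's pocket, 8 mm above the counter; moves with the tray, axes as the dispenser's. The pocket is 62 (x) x 52 mm (y), side and rear walls 16 mm above its floor, front panel 45 mm above it. Fully out, the whole pocket lies clear in front of the housing, its rear wall touching the front plane.
- key: Release key, 95 mm long, 60 g; origin at the centre of its tip, z from tip to handle. Round steel shank 7 mm across and 45 mm long, then a steel collar 28 mm across and 4 mm thick, then a wooden handle 18 x 18 mm square (faces along its x and y) and 46 mm long. It starts tip down in the stand, collar on the stand's top.
- key_grip (a point): Middle of the key's handle, 73 mm above the tip. Grip it firmly, across two flat faces: in a light grip the key swivels when its tip is dragged or pressed.
- stand: Wooden block 60 x 60 x 52 mm fixed to the counter, with a 16 mm square hole right through its centre for the key's shank; origin at the centre of its underside. With the key in it the tip is 7 mm above the counter.
- refill: Refill carton, rigid closed box 46 (x) x 34 (y) x 42 mm high, about 80 g; origin at the centre of its underside. It stands loose on the counter and goes into the tray the same way up, long side along the dispenser's x; up to 56 mm high over the counter clears the front opening.
- sufuria: Bystander: round stainless pot without handles, 180 mm across the rim, 86 mm high; origin at the centre of its underside.
- plate: Bystander: ceramic side plate, 160 mm across; origin at the centre of its underside.
Not all that is in view belongs to the job. Leave any purple look-alike of the dispenser alone.

How it is judged (in metres and radians):
On the way, in this order (a step that is already met when the one before it is completed fails the run):
1. the key's tip is down in the groove of the dispenser's lid (z of key in the frame of groove between -0.025 and 0.006 m and x of key in the frame of groove between -0.008 and 0.008 m and y of key in the frame of groove between -0.042 and 0.042 m), for 0.05 s.
2. the tray springs out with the key's tip pressed down through the keyhole (z of key in the frame of groove between -0.025 and -0.01 m and x of key in the frame of groove between -0.008 and 0.008 m and y of key in the frame of groove between -0.042 and 0.042 m and value of joint tray above 0.01 m), for 0.05 s.
3. the refill carton stands in the pocket of the open tray, let go (value of joint tray above 0.03 m and x of refill in the frame of tray_pocket between -0.015 and 0.015 m and y of refill in the frame of tray_pocket between -0.015 and 0.015 m and z of refill in the frame of tray_pocket below 0.004 m and angle between refill's own z axis and vertical below 0.15 rad and contact force between the fingers and refill below 0.2 N), for 0.1 s.
4. the tray is pushed home (value of joint tray below 0.003 m), for 0.1 s.
At the end, for the whole second after the job is handed in: The tray is shut and latched (within 3 mm of home), the refill carton stands upright (within 0.15 rad) on the floor of its pocket, and the key stands upright in its stand with the collar down on it (tip within 9 mm of the hole's axis and below 11 mm, tilt under 0.12 rad); all at rest (value of joint tray below 0.003 m and x of refill in the frame of tray_pocket between -0.015 and 0.015 m and y of refill in the frame of tray_pocket between -0.015 and 0.015 m and z of refill in the frame of tray_pocket below 0.004 m and angle between refill's own z axis and vertical below 0.15 rad and horizontal distance between key and stand below 0.009 m and height (world z) of key below 0.011 m and angle between key's own z axis and vertical below 0.12 rad and linear speed of each of key, refill below 0.02 m/s); the robot touches nothing.
It fails at once if the pot is shifted more than 3 cm (distance of sufuria from where it was at the start of the episode above 0.03 m).
It fails at once if the plate is shifted more than 3 cm (distance of plate from where it was at the start of the episode above 0.03 m).
It also fails if it takes over 72 s, if anything falls off the work surface, if the arm or the gripper's body presses on something with over 40 N, if the wrist force passes 120 N, or if a joint passes its speed limit or range.

## Working session

There is one attempt and no reset: what is moved stays moved. The work goes in short steps, each a Python script; the robot and the scene stay as the last script left them, time stands still between calls to the robot, and variables do not carry over. Pictures are saved under pics/ and viewed, at most 12 in all, crops included, and the job is handed in when it is done.

```bash
mkdir -p pics; ls; cat > h.py <<'E'
import numpy as np, cv2
from workcell import bot
def w(cam,p):
    E=np.array(bot.camera_info(cam)["extrinsics"]); return (np.linalg.inv(E)@np.r_[p,1])[:3]
def cloud(cam,d):
    c=bot.camera_info(cam); v,u=np.mgrid[:400,:640]
    P=np.stack([(u-c["cx"])/c["fx"]*d,(v-c["cy"])/c["fy"]*d,d,np.ones_like(d)],-1)
    return (P@np.linalg.inv(np.array(c["extrinsics"])).T)[...,:3]
E
python3 - <<'E'
from h import *
np.set_printoptions(precision=1,suppress=True)
for cam in("scene","top"):
    im,d=bot.read_camera(cam); cv2.imwrite(f"pics/{cam}0.png",im); np.save(f"{cam}.npy",d)
    for l in("dispenser","groove","tray_front","key","key_grip","stand","refill","sufuria","plate"):
        print(cam,l,[(round(r["p"],2),w(cam,r["location"])) for r in bot.tip_of(l,cam)[:3]])
s=bot.sense();print(s["t"],s["eef_rot"],s["ft_force"])
E
```

```text
pics
scene dispenser [(0.95, array([630.2,  45.2,   3.3])), (0.95, array([384.1, 492.8,  -3.5])), (0.94, array([ 404.5, -103.7,    0.7]))]
scene groove [(0.97, array([ 435.1, -102.9,   66.6])), (0.91, array([666.2,  46. ,  62.3])), (0.74, array([352.2, 177.7,  65.2]))]
scene tray_front [(0.21, array([667. ,  48.8,  62.8]))]
scene key [(0.59, array([439.6, 318.2,   2.8]))]
scene key_grip [(0.51, array([438.4, 316.9,  75. ])), (0.47, array([ 461.9, -311.5,   -1.9]))]
scene stand [(0.59, array([443.5, 320.1,  -3. ]))]
scene refill [(0.95, array([ 462. , -309.2,   -2.8]))]
scene sufuria [(0.69, array([707.9, 298.3,   0.6]))]
scene plate [(0.18, array([707.9, 299.9,  -3.8]))]
top dispenser [(0.87, array([384.4, 498.3,   2.6])), (0.77, array([ 397.9, -106.1,   -0.4])), (0.72, array([ 288.9, -402.5,   -1.4]))]
top groove [(0.96, array([411.2, 498.3,  62.9])), (0.94, array([ 325.7, -400.3,   68.4])), (0.92, array([658.7,  43.9,  68. ]))]
top tray_front [(0.59, array([239.7, 163.4,  29.9])), (0.41, array([302.5, 487.2,  27.4]))]
top key [(0.39, array([437.8, 324.4,  11. ]))]
top key_grip [(0.45, array([437.6, 319.7,  81.6]))]
top stand [(0.54, array([441.4, 320.8,   3.1]))]
top refill [(0.72, array([ 458. , -306. ,    0.8])), (0.58, array([546.4,  42. ,  28.8]))]
top sufuria [(0.84, array([708.3, 299.5,   0.4]))]
top plate [(0.58, array([ 711.7, -315.6,    1.3]))]
1.0 [ 3.1 -0.   0.4] [ 1.   0.1 -0.1]
```

View pics/top0.png

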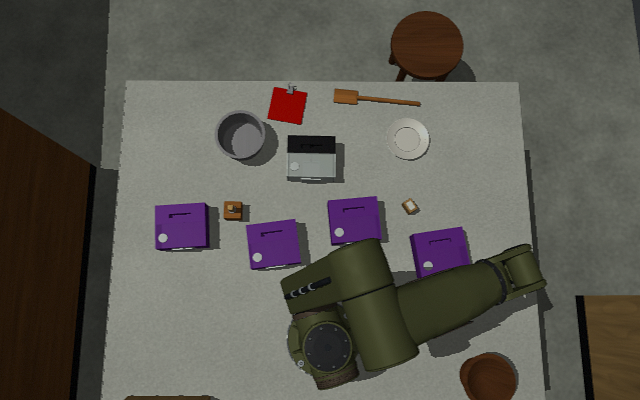

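View pics/scene0.png

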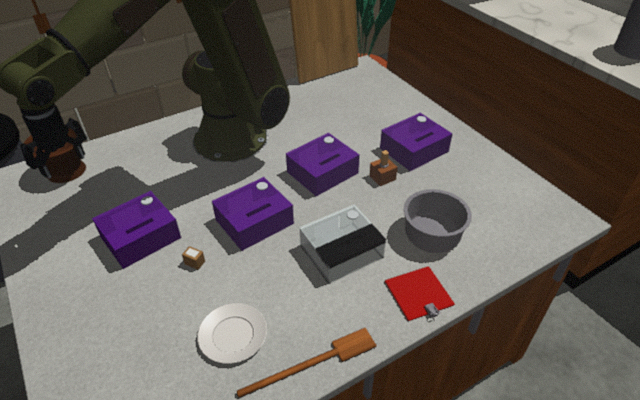

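The clear dispenser is the only non-purple one: top px (312,158), scene px (342,243). Four purple look-alikes sit at top px (181,227), (274,245), (355,220) and (441,252). The stand with the key is at top px (233,210), the carton at (410,206), the pot at (241,135) and the plate at (408,139).

```bash
cat > m.py <<'E'
from h import *
np.set_printoptions(precision=1,suppress=True)
def plane(cam,uv,z):
    c=bot.camera_info(cam);E=np.linalg.inv(np.array(c["extrinsics"]))
    uv=np.asarray(uv,float).reshape(-1,2)
    r=np.c_[(uv[:,0]-c["cx"])/c["fx"],(uv[:,1]-c["cy"])/c["fy"],np.ones(len(uv))]@E[:3,:3].T
    o=E[:3,3]; return (o+r*((z-o[2])/r[:,2])[:,None])[:,:2]
def rect(P):
    return cv2.minAreaRect(P.astype(np.float32))
E
python3 - <<'E'
from m import *
for cam in("scene","top"):
    im=cv2.imread(f"pics/{cam}0.png"); d=np.load(f"{cam}.npy"); C=cloud(cam,d)
    X,Y,Z=C[...,0],C[...,1],C[...,2]
    m=(im.max(2)<50)&(X>600)&(X<730)&(Y>-60)&(Y<150)&(Z>60)&(Z<90)
    n,l,s,_=cv2.connectedComponentsWithStats(m.astype(np.uint8)); k=1+s[1:,4].argmax(); v,u=np.where(l==k)
    P=plane(cam,np.c_[u,v],75); print(cam,"deck",s[k],rect(P),np.median(Z[l==k]))
    # object tops by depth
    for nm,(x,y),r,zl,zh,z in(("refill",(460,-308),45,34,50,42),("stand",(441,320),55,44,60,52),("key",(439,319),40,85,112,102)):
        q=(abs(X-x)<r)&(abs(Y-y)<r)&(Z>zl)&(Z<zh); v,u=np.where(q)
        print(nm,len(u),np.median(Z[q]) if len(u) else 0, rect(plane(cam,np.c_[u,v],z)) if len(u)>3 else "", C[q].mean(0))
im=cv2.imread("pics/scene0.png")
a=cv2.resize(im[200:285,290:395],None,fx=5,fy=5,interpolation=2)
b=cv2.resize(im[145:190,362:402],None,fx=6,fy=6,interpolation=2); c=cv2.resize(im[240:275,175:210],None,fx=6,fy=6,interpolation=2)
o=np.zeros((500,800,3),np.uint8);o[:a.shape[0],:a.shape[1]]=a;o[:b.shape[0],550:550+b.shape[1]]=b;o[280:280+c.shape[0],550:550+c.shape[1]]=c
cv2.imwrite("pics/crop1.png",o)
E
```

```text
scene deck [ 316  225   69   43 1405] ((680.4833374023438, 40.33510971069336), (174.14625549316406, 71.75933837890625), 88.84356689453125) 73.80891684645815
refill 205 40.74692631327423 ((466.1703796386719, -306.1715393066406), (51.27412033081055, 37.214073181152344), 32.33292007446289) [ 464.6 -306.4   40.7]
stand 246 51.28300778228436 ((446.029052734375, 318.83428955078125), (68.59893035888672, 67.82281494140625), 89.6123046875) [448.7 317.5  51.2]
key 48 97.76459224555003 ((450.77276611328125, 316.0242004394531), (17.857986450195312, 34.58133316040039), 53.60432052612305) [445.6 320.5  96.2]
top deck [288 135  48  19 805] ((670.255126953125, 41.95083999633789), (168.51304626464844, 63.51464080810547), 88.75027465820312) 74.06870870443822
refill 110 41.15251953107065 ((455.5605773925781, -308.4760437011719), (44.88511657714844, 34.25502014160156), 33.51804733276367) [ 456.1 -308.4   41.2]
stand 247 51.70936584284482 ((437.4378967285156, 318.7349853515625), (60.419227600097656, 60.58897399902344), 0.10227927565574646) [438.1 318.3  51.8]
key 32 98.92007294119333 ((435.7486572265625, 317.937744140625), (17.785043716430664, 17.01706314086914), 1.7441984415054321) [436.7 318.5  98.9]
```

View pics/crop1.png

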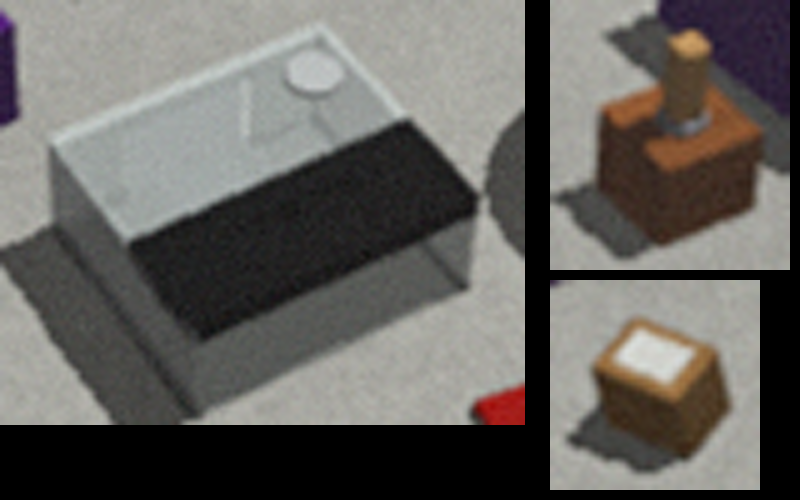

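Crop confirms the clear housing with a dark deck (the only one not purple), the key in its stand and the carton. The top view's sizes match the given dimensions: deck centre (670,42), yaw about -1.2°, key (437,318.5), carton (455.6,-308.5) at 33.5°. Picking up the key.

```bash
python3 - <<'E'
from m import *
D=[np.pi,0,0]
bot.move_pose([437,318.5,125],D); print(bot.sense()["t"])
bot.line_to([437,318.5,61],vel=120)
bot.close(100); s=bot.sense(); print(s["t"],s["width"],s["grasp_force"],s["position"],s["ft_force"],s["q"])
bot.line_to([437,318.5,150],vel=150); s=bot.sense(); print(s["t"],s["width"],s["ft_force"])
im,d=bot.read_camera("top");cv2.imwrite("pics/top1.png",im)
im,d=bot.read_camera("scene");cv2.imwrite("pics/scene1.png",im)
print([(r["p"],w("scene",r["location"])) for r in bot.tip_of("key","scene")])
cv2.imwrite("pics/crop2.png",cv2.resize(im[90:200,320:440],None,fx=5,fy=5,interpolation=2))
E
```

```text
4.0083
5.35 14.62343480530007 97.60257509420626 [437.2 318.6  61.4] [-1.9 -0.8  5.8] [ 0.6  0.4  1.7 -0.   1.   2.1]
6.0917 14.874188987305162 [-0.3 -0.3 -0.3]
[(0.72, array([707.8, 300.7,   1. ])), (0.66, array([437. , 321.7,  88. ]))]
```

View pics/crop2.png

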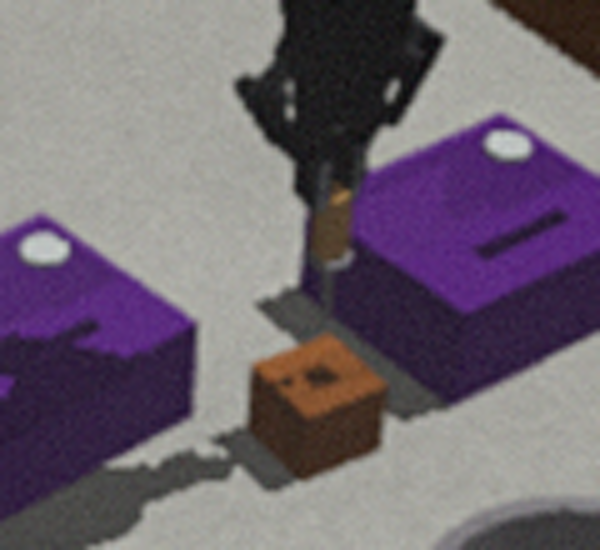

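The key hangs straight in the fingers, and the stand's empty hole is at crop (322,375). Now I'll probe the groove.

```bash
cat > g.py <<'E'
from m import *
yaw=-0.021; D=[np.pi,0,yaw]
c,s_=np.cos(yaw),np.sin(yaw)
G=np.array([662.8,42.1])
def gp(x,y,z): return [G[0]+c*x-s_*y, G[1]+s_*x+c*y, z]
E
python3 - <<'E'
from g import *
bot.move_pose(gp(0,0,150),D)
bot.line_to(gp(0,0,136),vel=100)
print(bot.sense()["t"])
hit=bot.line_to(gp(0,0,112),vel=25,max_force=4); s=bot.sense(); print(hit,s["t"],s["position"],s["ft_force"])
E
```

```text
7.875
True 8.55 [662.8  42.  119. ] [ 0.3 -0.3  4.4]
```

The tip is on the groove floor, with TCP z = 119 (about 120 expected). Now feeling along it.

```bash
python3 - <<'E'
from g import *
bot.line_to(gp(0,0,122),vel=60)
found=None
for y in (5.5,11,16.5,22,-5.5,-11,-16.5,-22):
    bot.line_to(gp(0,y,122),vel=80)
    hit=bot.line_to(gp(0,y,113.5),vel=30,max_force=4); s=bot.sense(); print(y,hit,round(s["t"],2),s["position"],s["ft_force"])
    if s["position"][2]<116: found=y;break
    bot.line_to(gp(0,y,122),vel=60)
print(found)
E
```

```text
5.5 True 9.28 [663.5  47.6 119.6] [ 0.1 -0.1  5. ]
11 True 10.0 [663.6  53.1 119.6] [-0.5 -0.7  4.8]
16.5 True 10.72 [663.7  58.6 119.7] [-0.9 -1.2  4.7]
22 True 11.45 [663.8  64.1 119.6] [-0.4  0.4  4.2]
-5.5 False 12.62 [662.6  36.8 113.2] [-0.1  0.2  0. ]
-5.5
```

Keyhole found at y = -5.5. Pressing.

```bash
python3 - <<'E'
from g import *
hit=bot.line_to(gp(0,-5.5,102),vel=25,max_force=14); s=bot.sense(); print(hit,round(s["t"],2),s["position"],s["ft_force"],s["width"])
bot.dwell(0.4)
im,d=bot.read_camera("scene");cv2.imwrite("pics/scene2.png",im)
for n in("tray_pocket","tray_front"): print(n,[(round(r["p"],2),w("scene",r["location"])) for r in bot.tip_of(n,"scene")][:4])
cv2.imwrite("pics/crop3.png",cv2.resize(im[140:290,260:420],None,fx=4,fy=4,interpolation=2))
E
```

```text
False 13.23 [662.9  36.6 102.4] [-0.9  0.4  3.4] 14.188232757027592
tray_pocket [(0.8, array([525.3,  49.8,   8.5]))]
tray_front [(0.8, array([478.2,  46. ,  28.3]))]
```

View pics/crop3.png

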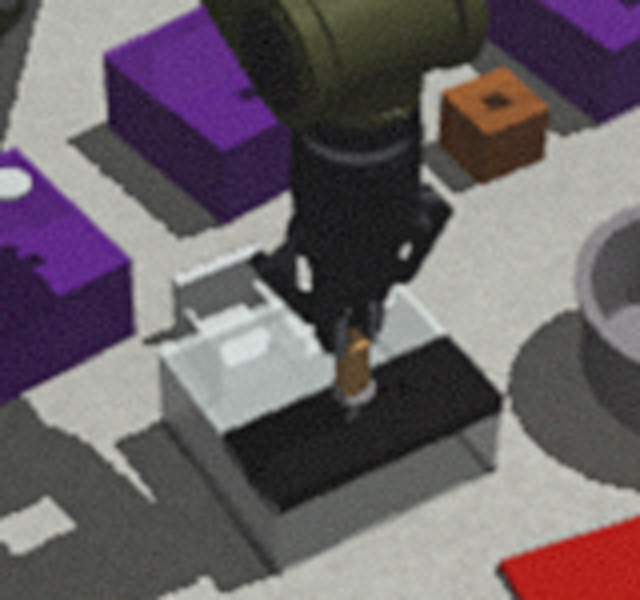

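The tray has sprung out (front panel at crop (215,270)), with the tip through the keyhole. Returning the key.

```bash
python3 - <<'E'
from g import *
bot.line_to(gp(0,-5.5,150),vel=120)
D0=[np.pi,0,0]
bot.move_pose([437,318.5,135],D0)
bot.line_to([437,318.5,108],vel=100)
hit=bot.line_to([437,318.5,60.5],vel=60,max_force=8); s=bot.sense(); print(hit,round(s["t"],2),s["position"],s["ft_force"])
if s["position"][2]<66:
    bot.gripper_open(); bot.line_to([437,318.5,130],vel=150)
    print(bot.sense()["t"])
im,d=bot.read_camera("top");cv2.imwrite("pics/top3.png",im)
im,d=bot.read_camera("scene");cv2.imwrite("pics/scene3.png",im)
for cam in("top","scene"):
  for n in("tray_pocket","tray_front","key"): print(cam,n,[(round(r["p"],2),w(cam,r["location"])) for r in bot.tip_of(n,cam)][:4])
im2=np.vstack([cv2.resize(im[130:290,260:420],(480,480),interpolation=2)])
cv2.imwrite("pics/crop4.png",im2)
E
```

```text
True 16.85 [436.7 318.4  61.4] [-0.1 -0.1  6.9]
18.1417
top tray_pocket [(0.68, array([515.2,  38.9,   6.4])), (0.54, array([ 250.6, -411.4,    9.2])), (0.45, array([ 360.6, -109. ,    4.6]))]
top tray_front [(0.71, array([475.6,  43.7,  27.9])), (0.52, array([ 323.7, -111.3,   27.2])), (0.49, array([ 210.2, -416.2,   28.1])), (0.44, array([301.7, 491.3,  24.4]))]
top key []
scene tray_pocket [(0.76, array([526. ,  47.5,   8.9]))]
scene tray_front [(0.79, array([476.5,  47.3,  28.2]))]
scene key [(0.71, array([440.7, 320.8,   1.9]))]
```

View pics/crop4.png

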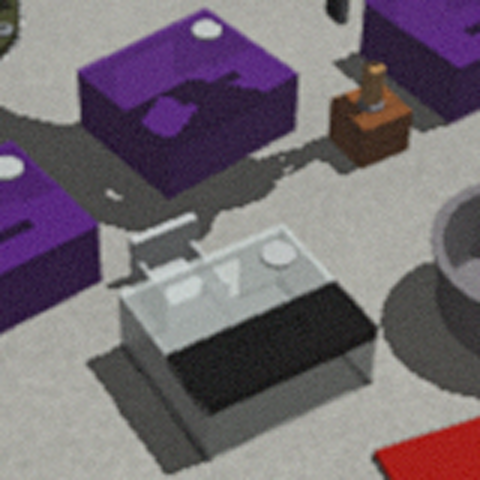

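The key stands in the stand again with its collar down (crop (372,90)), and the tray is out. The computed pocket centre (518,45) agrees with the networks' mean (521,43). Fetching the carton.

```bash
python3 - <<'E'
from g import *
A=[np.pi,0,0.58]
bot.line_to([437,318.5,170],vel=150)
bot.move_pose([455.6,-308.5,120],A)
bot.line_to([455.6,-308.5,18],vel=120); bot.close(40); s=bot.sense(); print(s["t"],s["width"],s["position"],s["ft_force"])
bot.line_to([455.6,-308.5,120],vel=150); s=bot.sense(); print(s["width"],s["grasp_force"])
bot.move_pose([518,45,110],D)
im,d=bot.read_camera("scene"); cv2.imwrite("pics/scene4.png",im)
im,d=bot.read_camera("top")
print(bot.sense()["t"],[(round(r["p"],2),w("scene",r["location"])) for r in bot.tip_of("refill","scene")][:3])
cv2.imwrite("pics/crop5.png",cv2.resize(im_ if False else cv2.imread("pics/scene4.png")[130:290,240:420],None,fx=3.5,fy=3.5,interpolation=2))
E
```

```text
22.975 -0.36624349421774344 [ 455.6 -308.5   18. ] [ 0.1  0.5 -0.5]
-0.03099153918042048 0.0
25.2583 [(0.85, array([ 458.6, -309.3,    0. ]))]
```

View pics/crop5.png

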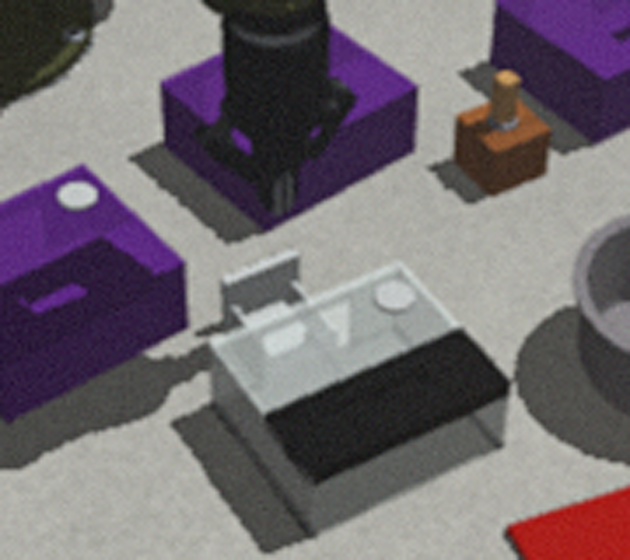

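The grasp came up empty (width about 0), while the key still stands properly. Looking at the carton.

```bash
python3 - <<'E'
from g import *
o=[]
for cam,(a,b,c_,d_) in(("scene",(235,285,165,235)),("top",(190,225,385,435))):
    im,d=bot.read_camera(cam); C=cloud(cam,d);X,Y,Z=np.moveaxis(C,2,0)
    q=(abs(X-460)<60)&(abs(Y+308)<60)&(Z>34)&(Z<60); v,u=np.where(q)
    print(cam,len(u),np.median(Z[q]),rect(plane(cam,np.c_[u,v],42)),(Z[(abs(X-460)<60)&(abs(Y+308)<60)]).max())
    o.append(cv2.resize(im[a:b,c_:d_],(400,280),interpolation=2))
cv2.imwrite("pics/crop6.png",np.hstack(o))
E
```

```text
scene 203 40.740881416439265 ((465.865966796875, -306.388671875), (50.37157440185547, 37.51054000854492), 31.754880905151367) 45.980476180312735
top 123 41.38167698111624 ((455.49285888671875, -308.29803466796875), (45.16300964355469, 34.30921173095703), 31.89054298400879) 50.93663112436434
```

View pics/crop6.png

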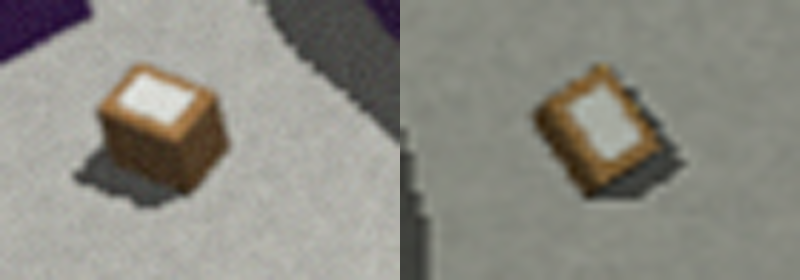

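The carton is untouched at (455.5,-308.3), yaw 0.555, still upright. I'll retry lower, checking the force, and take pictures before and after closing.

```bash
python3 - <<'E'
from g import *
A=[np.pi,0,0.556]; p=[456,-308.3]
bot.gripper_open(); s=bot.sense();print(s["width"])
bot.move_pose([*p,110],A)
hit=bot.line_to([*p,14],vel=120,max_force=15); s=bot.sense(); print(hit,s["t"],s["width"],s["position"],s["eef_rot"])
a,_=bot.read_camera("scene")
bot.close(60); s=bot.sense(); print(s["t"],s["width"],s["grasp_force"],s["position"],s["ft_force"])
b,_=bot.read_camera("scene")
cv2.imwrite("pics/crop7.png",np.hstack([cv2.resize(i[190:290,130:230],(400,400),interpolation=2) for i in(a,b)]))
E
```

```text
85.00623472473818
False 28.4833 85.45980097483464 [ 456.4 -308.5   14.7] [ 3.1 -0.   0.6]
29.3 0.38483154219513255 0.0 [ 456.  -308.3   14. ] [0.1 0.  0.2]
```

View pics/crop7.png

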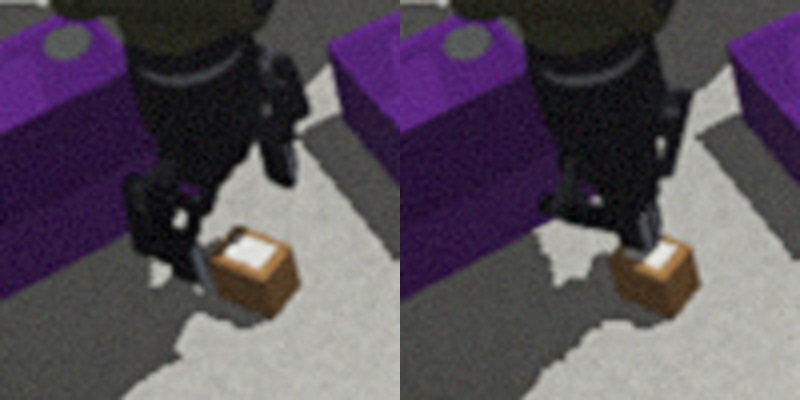

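The closed fingertip seems to lie over the carton's top face, at crop (640,250), not beside it. I'll get the fingertip's actual 3D position from depth.

```bash
python3 - <<'E'
from g import *
s=bot.sense(); print(s["t"],s["position"],s["width"])
for cam in("scene","top"):
    c=bot.camera_info(cam);E=np.array(c["extrinsics"])
    for p in([456,-308.3,14],[456,-308.3,42],[456,-308.3,60]):
        q=E@np.r_[p,1]; print(cam,p,q[0]/q[2]*c["fx"]+c["cx"],q[1]/q[2]*c["fy"]+c["cy"])
im,d=bot.read_camera("scene"); C=cloud("scene",d)
# carton/finger patch: columns 180..206, rows 240..272
for r in range(240,270,2):
    print(r,[("%d,%d,%d"%tuple(C[r,k]))+("#" if im[r,k].max()<70 else "o" if int(im[r,k,2])-int(im[r,k,0])>30 else "") for k in range(180,206,3)])
E
```

```text
29.35 [ 456.  -308.3   14. ] -0.14062467822005623
scene [456, -308.3, 14] 192.56492095668577 258.0753747577518
scene [456, -308.3, 42] 190.61525756717296 251.0874599915916
scene [456, -308.3, 60] 189.33117070206993 246.48508113278368
top [456, -308.3, 14] 408.58731518582493 206.43393468907126
top [456, -308.3, 42] 410.1457386823691 205.0606908892799
top [456, -308.3, 60] 411.1729688833775 204.1555213332373
240 ['463,-327,102', '463,-320,99#', '474,-314,105#', '470,-307,97#', '458,-297,81#', '384,-276,0', '392,-270,3', '392,-262,-1', '398,-255,0']
242 ['486,-332,119#', '472,-323,101#', '469,-315,94#', '469,-308,90#', '465,-300,81#', '390,-279,-1', '394,-271,-2', '400,-265,0', '404,-258,-1']
244 ['486,-333,113#', '480,-325,102#', '478,-318,97#', '472,-310,86#', '466,-302,75#', '454,-292,59', '406,-275,3', '407,-268,0', '411,-260,0']
246 ['489,-335,110#', '482,-327,98#', '461,-316,72#', '465,-310,72#', '468,-303,71#', '454,-293,51', '412,-278,2', '414,-270,0', '417,-263,-1']
248 ['390,-322,0', '398,-315,3', '463,-318,67#', '466,-311,65#', '469,-305,64#', '461,-296,52', '415,-280,-1', '4
[... 751 characters left out ...]
30,-337,-1', '434,-330,-2#', '459,-326,20#', '468,-320,26#', '477,-314,31#', '488,-309,39o', '485,-301,31o', '479,-292,20o', '475,-284,11o']
262 ['437,-339,-1', '442,-332,0#', '459,-327,13#', '466,-321,17#', '475,-315,22#', '484,-309,28#', '489,-303,29o', '477,-293,10o', '474,-285,2']
264 ['446,-342,0', '449,-335,0', '455,-328,1o', '465,-322,8#', '474,-316,13#', '481,-310,17#', '485,-304,17o', '477,-295,3o', '477,-287,-1']
266 ['453,-344,1', '455,-337,0', '459,-330,-1', '466,-324,2', '472,-318,4#', '479,-311,8#', '487,-305,11o', '480,-296,0', '484,-290,0']
268 ['455,-346,-2', '463,-340,0', '464,-332,-2', '471,-326,1', '471,-319,-3', '480,-313,2#', '485,-306,2o', '485,-299,-2', '490,-292,-1']
```

The lowest finger pixels are at about (467,-307,46–50), while the reported TCP z is 14. The real fingertips are therefore about 30 mm higher than reported. Crop 2 fits this: the key is held by the top of its handle. A guarded touch on the carton's top (z = 42) will measure the offset.

```bash
python3 - <<'E'
from g import *
hit=bot.line_to([456,-308.3,-2],vel=20,max_force=3); s=bot.sense(); print(hit,s["t"],s["position"],s["ft_force"])
bot.line_to([456,-308.3,30],vel=100)
E
```

```text
True 29.7917 [ 456.1 -308.5   10.3] [-2.5  2.5  9.6]
```

The fingertips touch the 42 mm top at a reported 10.3, so the offset is about +31.5 mm. Correcting for it and grasping again.

```bash
python3 - <<'E'
from g import *
A=[np.pi,0,0.556]; p=[456,-308.3]
bot.line_to([*p,50],vel=150); bot.gripper_open()
hit=bot.line_to([*p,-9.5],vel=100,max_force=10); s=bot.sense(); print(hit,s["position"])
if not hit:
    bot.close(50); s=bot.sense(); print(s["t"],s["width"],s["grasp_force"],s["ft_force"])
    bot.line_to([*p,80],vel=150); s=bot.sense(); print(s["t"],s["width"],s["grasp_force"],s["ft_force"])
    if s["width"]>20:
        bot.move_pose([515,45,90],D)
        bot.read_camera("scene"); r=[(round(r["p"],2),w("scene",r["location"])) for r in bot.tip_of("refill","scene")][:3]
        bot.read_camera("top"); r2=[(round(r["p"],2),w("top",r["location"])) for r in bot.tip_of("refill","top")][:3]
        s=bot.sense(); print(s["t"],s["width"],r,r2)
E
```

```text
False [ 456.3 -308.5   -9. ]
32.4833 32.90981328139748 50.494608879089355 [-1.4  0.   6.6]
33.2333 32.723272643215154 49.82430696487427 [ 0.7 -0.  -1. ]
34.775 32.90557167437103 [(0.61, array([438.3, 320.7,   2.4])), (0.49, array([520.8,  43.6,  96.3]))] []
```

```bash
python3 - <<'E'
from g import *
hit=bot.line_to([515,45,12],vel=100,max_force=12); print(hit)
hit2=bot.line_to([515,45,-2.5],vel=30,max_force=5); s=bot.sense(); print(hit2,s["t"],s["position"],s["ft_force"])
if not hit and s["position"][2]<2:
    bot.gripper_open(); bot.dwell(0.2)
    bot.line_to([515,45,110],vel=150)
    bot.move_pose([400,45,110],D)
for cam in("scene","top"):
    im,d=bot.read_camera(cam); cv2.imwrite(f"pics/{cam}8.png",im)
    for n in("refill","tray_front"): print(cam,n,[(round(r["p"],2),w(cam,r["location"])) for r in bot.tip_of(n,cam)][:2])
a=cv2.resize(cv2.imread("pics/scene8.png")[170:290,270:390],(400,400),interpolation=2)
b=cv2.resize(im[130:210,280:360],(400,400),interpolation=2)
cv2.imwrite("pics/crop8.png",np.hstack([a,b])); print(bot.sense()["t"])
E
```

```text
False
True 36.1667 [515.4  45.   -1.1] [ 2.9 -0.2  5.6]
scene refill [(0.45, array([521.5,  43.4,   1.9]))]
scene tray_front [(0.66, array([479.3,  48.1,  24.8]))]
top refill [(0.52, array([518.3,  44.9,   6. ]))]
top tray_front [(0.53, array([300.2, 490.3,  24.6])), (0.52, array([477.7,  41.9,  28.3]))]
38.6583
```

View pics/crop8.png

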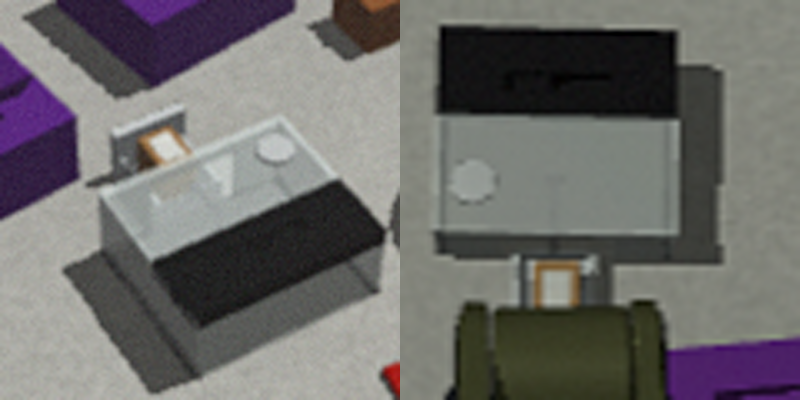

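The carton stands in the pocket (crop left (163,145), top (555,285)). Pushing the tray home.

```bash
python3 - <<'E'
from g import *
bot.close(60)
bot.move_pose([440,46.7,60],D)
h=bot.line_to([440,46.7,-10],vel=120,max_force=15); print(h,bot.sense()["position"])
h=bot.line_to([525,45,-10],vel=80,max_force=18); s=bot.sense(); print(h,s["t"],s["position"],s["ft_force"])
h=bot.line_to([548,44.5,-10],vel=30,max_force=22); s=bot.sense(); print(h,s["t"],s["position"],s["ft_force"])
bot.dwell(0.2)
bot.line_to([470,46,-10],vel=120); s=bot.sense(); print(s["t"],s["ft_force"])
bot.line_to([430,46,110],vel=150)
bot.move_pose([400,-150,160],D)
for cam in("scene","top"):
    im,d=bot.read_camera(cam); cv2.imwrite(f"pics/{cam}9.png",im)
    for n in("refill","tray_front","key"): print(cam,n,[(round(r["p"],2),w(cam,r["location"])) for r in bot.tip_of(n,cam)][:2])
a=cv2.resize(cv2.imread("pics/scene9.png")[140:290,265:415],(400,400),interpolation=2)
b=cv2.resize(im[120:220,220:360],(400,286),interpolation=2)
o=np.zeros((400,800,3),np.uint8);o[:,:400]=a;o[:286,400:]=b
cv2.imwrite("pics/crop9.png",o); print(bot.sense()["t"])
E
```

```text
False [440.5  46.7  -9.1]
False 41.7417 [524.6  45.  -10.1] [-3.8  0.6  0.6]
True 42.3667 [541.9  44.7 -11.1] [-3.5  0.3  2.4]
43.3167 [0.9 0.8 0.1]
scene refill []
scene tray_front []
scene key [(0.45, array([436. , 320.3,  -0.1]))]
top refill [(0.27, array([628.9,  46.5,   0.4]))]
top tray_front [(0.65, array([545.7,  44.6,  26.2])), (0.55, array([ 209.5, -416.7,   31.7]))]
top key [(0.58, array([435.6, 322.2,   5.1]))]
45.5417
```

View pics/crop9.png

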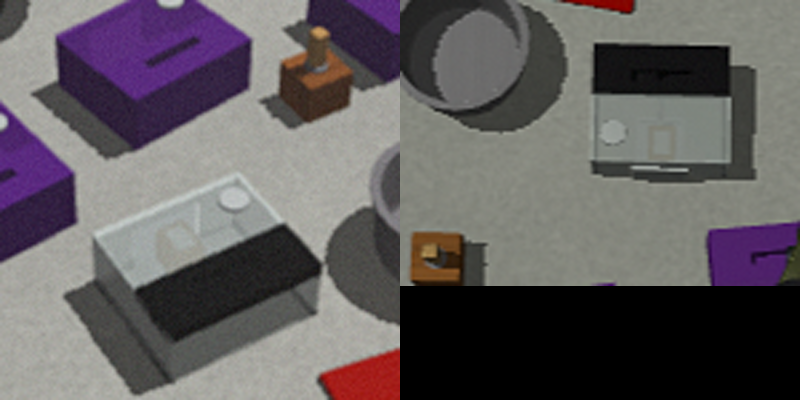

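The tray is shut, with its front at x = 545.7 against 546.8 expected. The carton shows inside through the lid, and the key stands upright in its stand. Handing in.

```bash
python3 -c "
from workcell import bot
print(bot.close_job())"
```

```text
the job is handed in; nothing more can be done
None
```

I handed the job in at about 46 s: the tray is shut and latched with the carton upright inside, the key is back in its stand, and I saw no sign that the pot or plate moved; the judge's verdict was not shown.

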